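Set the bearing nut of a bench modelling turntable

ROBOT

A 7-joint arm with a two-finger parallel gripper is mounted at the origin on the work surface. World frame = base frame: x ahead of the robot, y to its left, z up, the work surface at z = 0. Lengths are in m, angles in degrees, forces in N, time in s.
With the tool pointing down it reaches from about 0.4 to 0.75 m from the base axis. Payload 19.5 kg.
Tool frame: the origin (TCP) lies between the finger pads, 19 mm behind the fingertips; this is the grasp point; z points along the fingers, y is the line along which they close (so a half turn about z gives the same grasp; the last joint's range is limited). The gripper opens to 85 mm and grips with 20 to 120 N. Pads are 22 mm wide; open, the fingers measure 114 mm over their backs; the gripper's body (76 mm by 85 mm) begins 54 mm behind the grasp point. The pads swing forward as they close: fully open they stand 13 mm farther back than shut.
Start: joints at [-72.405, 40.479, -1.581, 85.061, 1.261, 54.483, -4.326], TCP at [0.197, 0.54, 0.25] pointing down, gripper open.
Joint ranges: [-155.06, 155.06], [-18.47, 123.98], [-90, 86.84], [0, 140.48], [-83.41, 263.41], [0, 116], [-161.91, 161.91]. Speed limits (degrees/s): [108.29, 108.29, 147.25, 147.25, 172.46, 172.46, 172.46].

INTERFACE

Orientations are given as a 3x3 rotation matrix whose columns are the frame's x, y, z axes.
In Python, from workcell import * gives the robot as it stands.
- The arm moves only by the tool play_rows, never from a script. Its argument "commands" is text: rows parted by semicolons, each of 7 numbers parted by spaces: the turn, a rotation vector about the world's x, y, z in degrees, then the shift along the world's x, y, z in mm, then the gripper's target within -1 to 1 (shut at 1, half-way at 0, fully open at -1). A call has exactly 8 rows; each row is the pose to reach, as a shift and turn from the pose commanded when the call began; what a row does not reach only later rows make up. A row lasts 1/12 s, in which the tool goes at most 41.7 mm and 7.16 degrees, less where a joint would pass 70% of its speed; a pose out of reach is approached as far as the arm can. A call with a gripper value outside its range is refused whole. The fingers move at their own pace and stop on an object; "grip_force" is the grip in N (left out, the last holds). Time passes only in rows, so rows that repeat a pose let the fingers close, or fill a call up. It gives the time, the measured TCP pose, the force, the opening and the grip force at its end, in the units of the state.
- state(): the state, without advancing time (a new reading comes with each control period).
- snapshot(name): name is "scene" or "top"; returns the picture (384x512x3 uint8, blue, green, red); there is no depth.
- camera_model(name): a dict with "camera_matrix" (3x3 intrinsics, pixels), "T" (4x4, takes a point from camera to world coordinates). Camera axes: x right, y down, z forward; pixel columns grow to the right and rows downward; lengths in m; the calibration is good to about 2 mm. A picture is of the moment at which its call begins. camera_model takes no time and is no camera call.
- job_done(): hands the job in; it is judged then, once.
The state is a dict: "time": time; "qpos": joint angles; "qvel": joint speeds; "effort": joint torques, N m; "eef_pos": TCP position; "orientation": TCP orientation; "contact_force": force on the tool from outside, world axes, zero at the start; "ft_torque": the same for the moment, N m; "opening": finger opening in m; "grip_force": force on a finger pad.
Only numpy, scipy, OpenCV 4.12 (cv2) and the standard library are available. Lean on these libraries where they do the work, as an engineer would, in place of code of your own. Each camera call takes 0.05 s, during which the arm holds its last target. There are 200 camera calls.

TASK

The head of the sculptor's bench turntable is being refitted and its big knurled adjusting nut has just been started on the threaded spindle. Screw the nut down clockwise until you feel it bottom out on the thrust washer, then back it off a quarter turn so that the head can run free, and keep hold of it: finish with both fingers still gripping the nut there, motionless, so that the lock ring can be fitted against it. Leave the lock ring, hook spanner, spray bottle and little bust where they are.

Things in the scene. Friction and masses are not known exactly. Their poses are not given: they have to be found in the camera images.
- turntable: The bench turntable's dark cast foot, 190 mm across, fixed to the bench; origin: centre of its underside, z up. It carries a round grey head, 220 mm across, top face 105 mm above the bench (it can turn, stiffly), and an upright steel spindle, 28 mm thick, ending 185 mm above the bench, with a coarse right-hand thread.
- seat (a point): The nut starts half a turn to just over one turn above this: centre of the top face of the thrust washer (62 mm across) on the turntable's axis, 115 mm above the bench: the nut has bottomed out when its underside meets this face, where it stops hard. Pose readings are too coarse to show this (1 mm of height is 72 degrees of turn): feel for it.
- nut: The steel nut on the spindle; origin: centre of its underside, z up, x and y turn with it. Knurled rim 60 mm across, 8 mm thick; above it, to 48 mm over the underside, the grip: 48 mm round with four flats, 40 mm apart, each 26 mm wide, facing its own +-x and +-y. The spindle sticks out 18 to 25 mm above. Clockwise from above screws it down, 5 mm per turn.
- nut_grip (a point): Point on the nut's axis, 33 mm above its underside (148 mm above the bench when seated), the height to grip two opposite flats; its frame turns with the nut. Turning the nut takes about 0.05 N m and it stays where left; at 0.25 N m it has surely bottomed out. Fingers turned much further against the stop twist off the flats.
- lock_ring: Bystander: loose slotted steel ring, 54 mm across, 12 mm thick, on the bench near the turntable; origin: centre of its underside.
- spanner: Bystander: dark steel hook spanner, about 190 mm long, 8 mm thick, lying on the bench; origin: middle of its length on the bench.
- spray_bottle: Bystander: white spray bottle with blue trigger head, 72 mm across, 181 mm tall; origin: centre of its underside.
- bust: Bystander: small fired-clay bust on a 70 mm dark wooden block, 128 mm tall; origin: centre of its underside.
There are look-alikes about, which are no part of the job. Of the things like the turntable, leave any that is brown, orange or purple; of the rest the smaller one is meant.

How it is judged:
By the outcome, as a careful person would: the job done as asked, in the order asked, and still so for the second after the job is handed in, while the arm keeps its last pose, push and grip.
It also fails if it takes over 72 s, if anything falls off the work surface, if the arm or the gripper's body presses on something with over 40 N, if the wrist force passes 120 N, or if a joint passes its speed limit or range.

## Working session

There is one attempt and no reset: what is moved stays moved. The work goes in short steps, Python scripts to look and compute and a tool call to move; the robot and the scene stay as the last step left them, time stands still between calls to the robot, and variables do not carry over. Pictures are saved under pics/ and viewed, at most 10 in all, crops included, and the job is handed in when it is done.

Besides the shell and the picture viewer there is one more tool, called as name(argument=value, ...) on one line, values as JSON. play_rows: Moves the arm, as the interface text tells. Its arguments: {"type":"object","properties":{"commands":{"type":"string"},"grip_force":{"type":"number"}},"required":["commands"]}

```bash
mkdir -p pics; python3 - <<'E'
from workcell import *
import cv2,numpy as np
for n in("scene","top"):
    im=snapshot(n); cv2.imwrite(f"pics/{n}0.png",im)
    m=camera_model(n); print(n,np.round(m["camera_matrix"],1).tolist(),np.round(m["T"],4).tolist())
print(state())
E
```

```text
scene [[393.0, 0.0, 257.5], [0.0, 393.0, 191.5], [0.0, 0.0, 1.0]] [[-0.668, 0.6351, -0.3879, 0.9664], [0.7442, 0.5675, -0.3524, 0.5487], [-0.0036, -0.524, -0.8517, 1.1559], [0.0, 0.0, 0.0, 1.0]]
top [[357.5, 0.0, 248.4], [0.0, 357.5, 192.1], [0.0, 0.0, 1.0]] [[0.0258, -0.9845, 0.1732, 0.3247], [-0.9997, -0.0261, 0.0008, 0.1218], [0.0037, -0.1732, -0.9849, 1.0953], [0.0, 0.0, 0.0, 1.0]]
{'time': 0.1, 'qpos': array([-72.40305022,  40.50866016,  -1.58097202,  85.08191164,
         1.25908166,  54.48324833,  -4.32721305]), 'qvel': array([ 0.01103176, -0.01284836,  0.04126569, -0.1640213 ,  0.04672447,
       -0.01786396,  0.06401903]), 'effort': array([ 1.47778792e-03, -8.84280109e+01,  1.23589844e+00, -2.36446559e+01,
        1.69583730e-02,  5.15716631e-03,  5.78445520e-05]), 'eef_pos': array([0.19645917, 0.54015746, 0.24959066]), 'orientation': array([[-9.39755484e-01,  3.41847235e-01, -3.12950572e-04],
       [ 3.41847377e-01,  9.39755019e-01, -9.35747372e-04],
       [-2.57857810e-05, -9.86355057e-04, -9.99999513e-01]]), 'contact_force': array([ 1.16942568, -0.37033836,  1.38527222]), 'ft_torque': array([-0.0384433 ,  0.00557032,  0.04653484]), 'grip_force': 0.0, 'opening': 0.08500954595107166}
```

View pics/scene0.png

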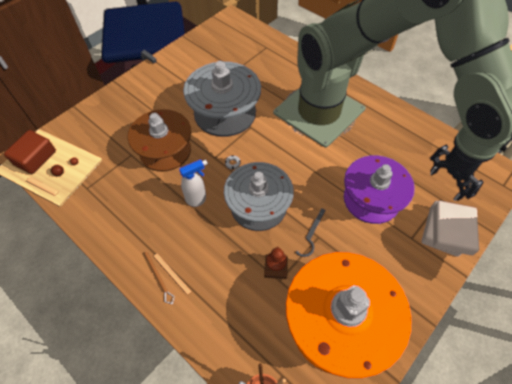

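View pics/top0.png

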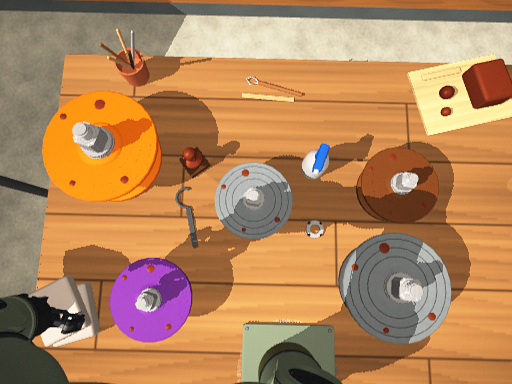

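The scene view shows the smaller grey turntable at about (259,195) and a larger grey one at (222,97). In the top view they are at (253,200) and (397,288). The target is the smaller one. The other turntables are brown, purple and orange.

```bash
cat > h.py <<'E'
from workcell import *
import cv2,numpy as np
def ray(n,u,v,z):
    m=camera_model(n);K=m["camera_matrix"];T=m["T"]
    d=T[:3,:3]@np.linalg.inv(K)@[u,v,1];o=T[:3,3]
    return o+d*(z-o[2])/d[2]
def proj(n,p):
    m=camera_model(n);T=m["T"];c=T[:3,:3].T@(np.array(p)-T[:3,3]);q=m["camera_matrix"]@c
    return q[:2]/q[2]
E
python3 - <<'E'
from h import *
big=[]
for n,(u,v),r in(("scene",(258,190),36),("top",(253,200),42)):
    im=cv2.imread(f"pics/{n}0.png").astype(int)
    sat=im.max(2)-im.min(2)
    mk=((sat<30)&(im.max(2)>95)).astype(np.uint8)
    k=np.zeros_like(mk);cv2.circle(k,(u,v),r+6,1,-1);mk*=k
    mk=cv2.morphologyEx(mk,cv2.MORPH_CLOSE,np.ones((5,5)))
    c=max(cv2.findContours(mk,0,1)[0],key=cv2.contourArea)
    c=cv2.convexHull(c)[:,0]
    P=np.array([ray(n,*p,.105)[:2] for p in c])
    (x,y),R=cv2.minEnclosingCircle(P.astype(np.float32)*1000)
    print(n,x,y,R,P.min(0),P.max(0))
    s=im[v-40:v+30,u-45:u+45] if n=="scene" else im[v-35:v+35,u-45:u+45]
    big.append(cv2.resize(s.astype(np.uint8),None,fx=8,fy=8,interpolation=cv2.INTER_CUBIC))
    cv2.imwrite(f"pics/c_{n}.png",big[-1])
E
```

```text
scene 494.94476318359375 94.94174194335938 144.110107421875 [ 0.3745436  -0.03857618] [0.59049408 0.23375586]
top 478.2561950683594 108.42448425292969 109.07425689697266 [ 3.70694807e-01 -5.99313692e-05] [0.58435849 0.21627901]
```

View pics/c_top.png

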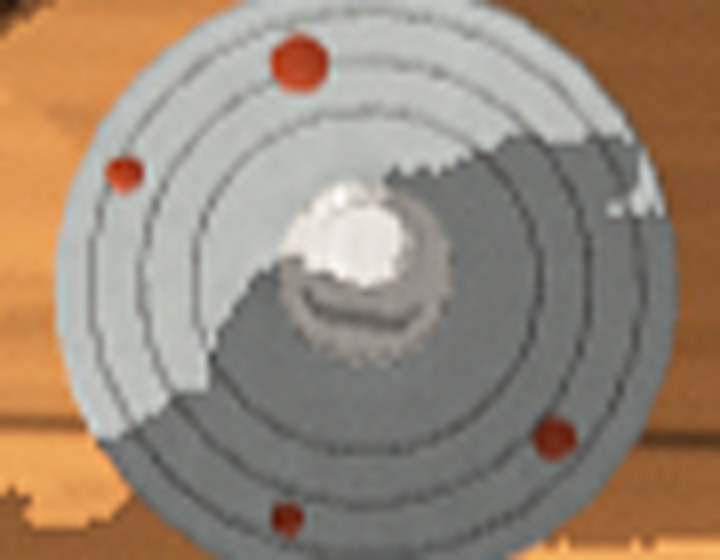

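View pics/c_scene.png

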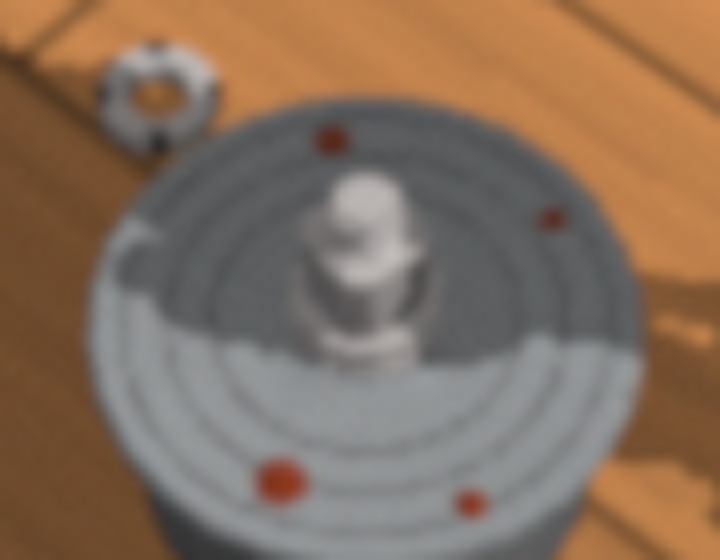

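The crops show the spindle top at about (253,195) in the top view and (259,175) in the scene view. The nut body sits below it, but the directions of the flats aren't clear at this scale.

```bash
python3 - <<'E'
from h import *
print(ray("top",253.2,195,.185),ray("scene",259,175.4,.185))
c=np.array([.478,.108])
out=[]
for n in("top","scene"):
    im=cv2.imread(f"pics/{n}0.png")
    u,v=proj(n,[.478,.108,.155]);print(n,u,v,proj(n,[.478,.108,.185]))
    u,v=int(u),int(v)
    s=im[v-16:v+16,u-16:u+16]
    s=cv2.normalize(s,None,0,255,cv2.NORM_MINMAX)
    s=cv2.resize(s,(400,400),interpolation=cv2.INTER_CUBIC);out.append(s)
cv2.imwrite("pics/nut.png",np.hstack(out))
E
```

```text
[0.47760046 0.11007827 0.185     ] [0.47934249 0.11284495 0.185     ]
top 253.7938715826764 196.73326135574007 [254.0081917  194.86843349]
scene 258.1107599886241 179.7516975810403 [258.08853919 174.22236922]
```

View pics/nut.png

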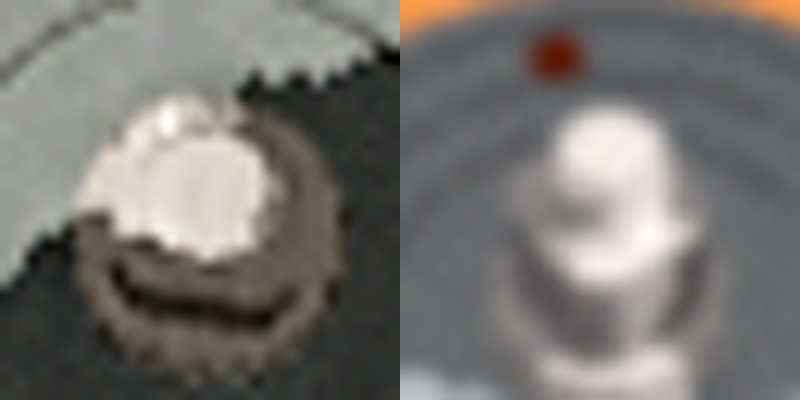

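The nut axis is at about (0.478, 0.110). In the top crop, the lower edge of the flat tilts about 13°, so one flat normal points near -13°. The scene crop suggests a value nearer +17°. I'll grip at about -5° and let the squeeze align the nut.

play_rows(commands="0 0 0 20 -30 10 -1;0 0 0 40 -60 15 -1;0 0 0 60 -90 15 -1;0 0 0 80 -120 15 -1;0 0 0 100 -150 15 -1;0 0 0 120 -180 15 -1;0 0 0 140 -215 15 -1;0 0 0 160 -245 15 -1", grip_force=60)

```text
time: 0.77
eef_pos: [0.3571, 0.2932, 0.2649]
orientation: [[-0.94, 0.342, -0.0], [0.342, 0.94, -0.001], [-0.0, -0.001, -1.0]]
contact_force: [1.2, 0.7, -0.1]
opening: 0.0855
grip_force: 0.0
```

play_rows(commands="0 0 0 20 -30 0 -1;0 0 0 40 -60 0 -1;0 0 0 60 -90 0 -1;0 0 0 80 -120 0 -1;0 0 0 100 -150 0 -1;0 0 0 121 -185 0 -1;0 0 0 121 -185 0 -1;0 0 0 121 -185 0 -1")

```text
time: 1.43
eef_pos: [0.4781, 0.1084, 0.2646]
orientation: [[-0.938, 0.345, -0.001], [0.345, 0.938, -0.001], [0.0, -0.001, -1.0]]
contact_force: [-1.0, 0.7, 0.5]
opening: 0.0854
grip_force: 0.0
```

```bash
cat > s.py <<'E'
from h import *
s=state();o=s["orientation"]
print(round(s["time"],2),"q",np.round(s["qpos"],1),"p",np.round(s["eef_pos"]*1000,1),"yaz",np.round(np.degrees(np.arctan2(o[1,1],o[0,1])),1),"F",np.round(s["contact_force"],1),"M",np.round(s["ft_torque"],3),"grip",s["grip_force"],s["opening"],np.round(o[2],3))
E
python3 s.py
```

```text
1.43 q [-13.1  32.3  -5.8 100.8   4.3  47.1  48.8] p [478.1 108.4 264.6] yaz 69.8 F [-1.   0.7  0.5] M [ 0.111 -0.002  0.022] grip 0.0 0.08541710097516769 [ 0.    -0.001 -1.   ]
```

play_rows(commands="0 0 7 0 1 -3 -1;0 0 14 0 1 -6 -1;0 0 21 0 1 -9 -1;0 0 28 0 1 -12 -1;0 0 35 0 1 -15 -1;0 0 42 0 1 -18 -1;0 0 49 0 1 -20 -1;0 0 53 0 1 -20 -1")

```text
time: 2.1
eef_pos: [0.4769, 0.1123, 0.2446]
orientation: [[-0.834, -0.552, -0.001], [-0.552, 0.834, 0.0], [0.001, 0.0, -1.0]]
contact_force: [-0.3, 0.0, -0.8]
opening: 0.0853
grip_force: 0.0
```

play_rows(commands="0 0 7 0 0 0 -1;0 0 14 0 0 0 -1;0 0 21 0 0 0 -1;0 0 28 0 0 0 -1;0 0 35 0 0 0 -1;0 0 42 0 0 0 -1;0 0 49 0 0 0 -1;0 0 52 0 0 0 -1")

```text
time: 2.77
eef_pos: [0.477, 0.1123, 0.2449]
orientation: [[-0.078, -0.997, -0.0], [-0.997, 0.078, 0.0], [-0.0, 0.0, -1.0]]
contact_force: [0.4, 0.6, -0.8]
opening: 0.0853
grip_force: 0.0
```

```bash
python3 s.py; python3 - <<'E'
from h import *
s=snapshot("scene");u,v=258,180
s=s[v-26:v+26,u-30:u+30]
cv2.imwrite("pics/nut2.png",cv2.resize(s,None,fx=11,fy=11,interpolation=cv2.INTER_CUBIC))
E
```

```text
2.77 q [  4.1  37.3 -37.7 102.1  28.6  50.5 128.9] p [477.  112.3 244.9] yaz 175.5 F [ 0.4  0.6 -0.8] M [-0.014 -0.029 -0.016] grip 0.0 0.08528200547562846 [-0.  0. -1.]
```

View pics/nut2.png

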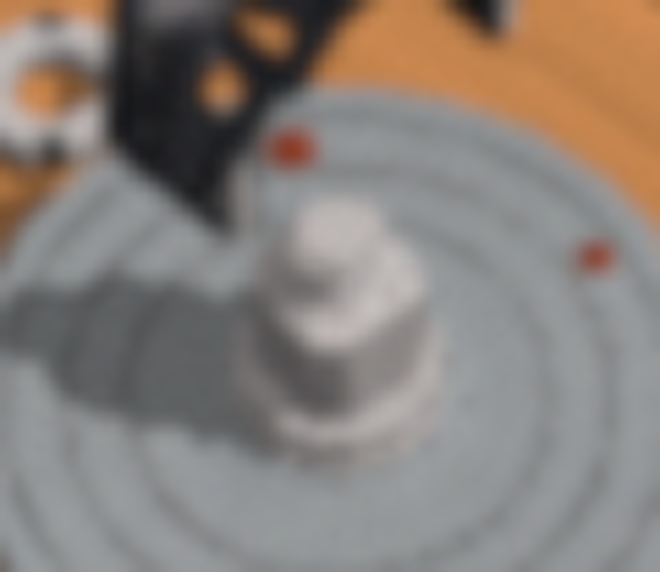

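The view is now clear. The nut's rounded corner is at column 335, nearly facing the camera (azimuth 42°), so the flats sit at about -5°. The gripper matches this at 175°, so I'll descend.

play_rows(commands="0 0 0 0 0 -18 -1;0 0 0 0 0 -36 -1;0 0 0 0 0 -54 -1;0 0 0 0 0 -70 -1;0 0 0 0 0 -82 -1;0 0 0 0 -1 -90 -1;0 0 0 0 -1 -93 -1;0 0 0 0 -1 -93 -1")

```text
time: 3.48
eef_pos: [0.4773, 0.1107, 0.1518]
orientation: [[-0.087, -0.996, -0.0], [-0.996, 0.087, -0.0], [0.0, 0.0, -1.0]]
contact_force: [-0.8, -0.5, 0.4]
opening: 0.0854
grip_force: 0.0
```

play_rows(commands="0 0 0 0 0 0 0;0 0 0 0 0 0 0.1;0 0 0 0 0 0 0.2;0 0 0 0 0 0 0.4;0 0 0 0 0 0 0.6;0 0 0 0 0 0 0.8;0 0 0 0 0 0 1;0 0 0 0 0 0 1")

```text
time: 4.15
eef_pos: [0.4799, 0.111, 0.1533]
orientation: [[-0.088, -0.996, 0.006], [-0.996, 0.088, 0.002], [-0.003, -0.006, -1.0]]
contact_force: [13.4, 0.3, 12.5]
opening: 0.0395
grip_force: 60.1
```

```bash
python3 s.py
```

```text
4.15 q [  0.2  44.7 -30.8 108.5  37.1  36.7 121.1] p [479.9 111.  153.3] yaz 175.0 F [13.4  0.3 12.5] M [ 0.046 -2.432  0.005] grip 60.09166359901428 0.03946503331385953 [-0.003 -0.006 -1.   ]
```

The opening is 39.5 mm, so the pads are on the flats. The nut is about 2.5 mm further in +x than I estimated, so I'll recentre there and start turning.

play_rows(commands="0 0 0 1.5 0 0.5 1;0 0 0 3 0 1 1;0 0 -4 3 0 1 1;0 0 -8 3 0 0.9 1;0 0 -12 3 0 0.9 1;0 0 -16 3 0 0.8 1;0 0 -20 3 0 0.7 1;0 0 -20 3 0 0.7 1")

```text
time: 4.82
eef_pos: [0.4805, 0.1109, 0.1531]
orientation: [[-0.426, -0.905, 0.001], [-0.905, 0.426, 0.001], [-0.001, -0.0, -1.0]]
contact_force: [-2.3, 3.3, 5.1]
opening: 0.0388
grip_force: 60.7
```

```bash
python3 s.py
```

```text
4.82 q [ -2.7  44.  -25.2 108.2  31.2  34.8 106.9] p [480.5 110.9 153.1] yaz 154.8 F [-2.3  3.3  5.1] M [ 0.668  0.37  -0.021] grip 60.65168559551239 0.03875435712323541 [-0.001 -0.    -1.   ]
```

play_rows(commands="0 0 -6 0 0 -0.1 1;0 0 -12 0 0 -0.2 1;0 0 -18 0 0 -0.3 1;0 0 -24 0 0 -0.4 1;0 0 -30 0 0 -0.5 1;0 0 -36 0 0 -0.5 1;0 0 -42 0 0 -0.6 1;0 0 -48 0 0 -0.7 1")

```text
time: 5.48
eef_pos: [0.481, 0.1103, 0.1524]
orientation: [[-0.957, -0.29, 0.001], [-0.29, 0.957, 0.0], [-0.001, -0.0, -1.0]]
contact_force: [1.6, -0.2, 6.5]
opening: 0.0393
grip_force: 60.6
```

```bash
python3 s.py
```

```text
5.48 q [-10.1  42.7 -11.7 108.4  15.8  30.4  74.4] p [481.  110.3 152.4] yaz 106.8 F [ 1.6 -0.2  6.5] M [-0.392 -0.362  0.074] grip 60.642396211624146 0.0393234607880119 [-0.001 -0.    -1.   ]
```

play_rows(commands="0 0 -6 0 0 -0.1 1;0 0 -12 0 0 -0.2 1;0 0 -18 0 0 -0.3 1;0 0 -24 0 0 -0.4 1;0 0 -30 0 0 -0.5 1;0 0 -36 0 0 -0.5 1;0 0 -42 0 0 -0.6 1;0 0 -48 0 0 -0.7 1")

```text
time: 6.15
eef_pos: [0.4809, 0.1094, 0.1517]
orientation: [[-0.855, 0.518, 0.001], [0.518, 0.855, -0.001], [-0.001, -0.0, -1.0]]
contact_force: [1.2, -5.5, 9.3]
opening: 0.0389
grip_force: 61.0
```

```bash
python3 s.py
```

```text
6.15 q [-17.3  42.6   1.3 108.7  -1.8  28.7  44. ] p [480.9 109.4 151.7] yaz 58.8 F [ 1.2 -5.5  9.3] M [-1.585  0.031  0.089] grip 61.04388177394867 0.03887332057808737 [-0.001 -0.    -1.   ]
```

play_rows(commands="0 0 -5 0 -0.3 0.2 1;0 0 -10 0 -0.6 0.4 1;0 0 -15 0 -0.6 0.4 1;0 0 -20 0 -0.6 0.3 1;0 0 -25 0 -0.6 0.3 1;0 0 -30 0 -0.6 0.2 1;0 0 -35 0 -0.6 0.1 1;0 0 -40 0 -0.6 0 1")

```text
time: 6.82
eef_pos: [0.4803, 0.109, 0.1512]
orientation: [[-0.323, 0.946, -0.001], [0.946, 0.323, -0.001], [-0.0, -0.001, -1.0]]
contact_force: [-1.0, -5.0, 1.2]
opening: 0.0391
grip_force: 62.0
```

```bash
python3 s.py
```

```text
6.82 q [-23.1  43.4  11.9 108.9 -16.8  29.4  19.2] p [480.3 109.  151.2] yaz 18.9 F [-1.  -5.   1.2] M [-1.137  0.152  0.051] grip 62.00632095336914 0.039116651501681456 [-0.    -0.001 -1.   ]
```

play_rows(commands="0 0 -2 0 0 0 1;0 0 -4 0 0 -0.1 1;0 0 -6 0 0 -0.1 1;0 0 -8 0 0 -0.1 1;0 0 -10 0 0 -0.2 1;0 0 -12 0 0 -0.2 1;0 0 -14 0 0 -0.2 1;0 0 -16 0 0 -0.2 1")

```text
time: 7.48
eef_pos: [0.4801, 0.1089, 0.151]
orientation: [[-0.052, 0.999, -0.002], [0.999, 0.052, -0.001], [-0.001, -0.002, -1.0]]
contact_force: [-0.8, -5.9, 0.5]
opening: 0.0392
grip_force: 62.1
```

```bash
python3 s.py
```

```text
7.48 q [-25.4  44.   16.2 109.  -22.6  30.2   9.2] p [480.1 108.9 151. ] yaz 3.0 F [-0.8 -5.9  0.5] M [-1.155  0.311  0.019] grip 62.14281678199768 0.03915400120077696 [-0.001 -0.002 -1.   ]
```

play_rows(commands="0 0 -2 0 0 0 1;0 0 -4 0 0 -0.1 1;0 0 -6 0 0 -0.1 1;0 0 -8 0 0 -0.1 1;0 0 -10 0 0 -0.2 1;0 0 -12 0 0 -0.2 1;0 0 -14 0 0 -0.2 1;0 0 -16 0 0 -0.2 1")

```text
time: 8.15
eef_pos: [0.4798, 0.109, 0.1508]
orientation: [[0.225, 0.974, -0.002], [0.974, -0.225, -0.001], [-0.001, -0.002, -1.0]]
contact_force: [-3.9, -6.1, 1.7]
opening: 0.039
grip_force: 62.3
```

```bash
python3 s.py
```

```text
8.15 q [-27.7  44.6  20.6 109.1 -28.3  31.4  -1. ] p [479.8 109.  150.8] yaz -13.0 F [-3.9 -6.1  1.7] M [-1.091  0.747  0.122] grip 62.31223940849304 0.03904063733059209 [-0.001 -0.002 -1.   ]
```

play_rows(commands="0 0 0 0 -0.3 0 1;0 0 -2 0 -0.6 0 1;0 0 -4 0 -0.6 0 1;0 0 -6 0 -0.6 -0.1 1;0 0 -8 0 -0.6 -0.1 1;0 0 -10 0 -0.6 -0.1 1;0 0 -11 0 -0.6 -0.2 1;0 0 -12 0 -0.6 -0.2 1")

```text
time: 8.82
eef_pos: [0.4796, 0.109, 0.1506]
orientation: [[0.424, 0.906, -0.002], [0.906, -0.424, 0.0], [-0.001, -0.002, -1.0]]
contact_force: [-6.6, -3.1, 4.3]
opening: 0.0391
grip_force: 62.7
```

```bash
python3 s.py
```

```text
8.82 q [-29.4  45.2  23.9 109.2 -32.5  32.5  -8.9] p [479.6 109.  150.6] yaz -25.1 F [-6.6 -3.1  4.3] M [-0.527  1.414  0.038] grip 62.74772644042969 0.03905694840578478 [-0.001 -0.002 -1.   ]
```

Not bottomed yet. I'll relieve x and continue.

play_rows(commands="0 0 -2 -0.3 0 0 1;0 0 -4 -0.6 0 0 1;0 0 -6 -0.6 0 0 1;0 0 -8 -0.6 0 0 1;0 0 -10 -0.6 0 0 1;0 0 -12 -0.6 0 0 1;0 0 -14 -0.6 0 -0.1 1;0 0 -16 -0.6 0 -0.1 1")

```text
time: 9.48
eef_pos: [0.4793, 0.1092, 0.1504]
orientation: [[0.658, 0.753, -0.002], [0.753, -0.658, 0.0], [-0.001, -0.001, -1.0]]
contact_force: [-6.2, -2.5, -1.9]
opening: 0.0394
grip_force: 62.0
```

```bash
python3 s.py
```

```text
9.48 q [-31.7  46.2  28.4 109.4 -37.8  34.1 -19.6] p [479.3 109.2 150.4] yaz -41.1 F [-6.2 -2.5 -1.9] M [-0.374  1.204  0.094] grip 62.036293745040894 0.039356474890094036 [-0.001 -0.001 -1.   ]
```

play_rows(commands="0 0 -2 -0.3 0 0 1;0 0 -4 -0.6 0 0 1;0 0 -6 -0.6 0 -0.1 1;0 0 -8 -0.6 0 -0.1 1;0 0 -10 -0.6 0 -0.1 1;0 0 -12 -0.6 0 -0.2 1;0 0 -14 -0.6 0 -0.2 1;0 0 -16 -0.6 0 -0.2 1")

```text
time: 10.15
eef_pos: [0.4791, 0.1094, 0.1502]
orientation: [[0.84, 0.542, -0.001], [0.542, -0.84, 0.0], [-0.0, -0.001, -1.0]]
contact_force: [-2.1, 1.7, -10.0]
opening: 0.0394
grip_force: 61.2
```

```bash
python3 s.py
```

```text
10.15 q [-33.9  47.3  32.9 109.6 -42.7  36.1 -30.7] p [479.1 109.4 150.2] yaz -57.2 F [ -2.1   1.7 -10. ] M [0.37  0.713 0.067] grip 61.21535539627075 0.039425911696636826 [-0.    -0.001 -1.   ]
```

play_rows(commands="0 0 -2 0 0 -0.3 1;0 0 -4 0 0 -0.6 1;0 0 -6 0 0 -0.9 1;0 0 -8 0 0 -1 1;0 0 -10 0 0 -1 1;0 0 -12 0 0 -1 1;0 0 -14 0 0 -1 1;0 0 -16 0 0 -1 1")

```text
time: 10.82
eef_pos: [0.479, 0.1096, 0.1499]
orientation: [[0.957, 0.29, -0.0], [0.29, -0.957, 0.001], [0.0, -0.001, -1.0]]
contact_force: [-9.6, 2.6, 8.7]
opening: 0.0393
grip_force: 63.5
```

```bash
python3 s.py
```

```text
10.82 q [-35.9  48.5  37.3 109.7 -47.2  38.4 -42.1] p [479.  109.6 149.9] yaz -73.2 F [-9.6  2.6  8.7] M [0.832 1.894 0.064] grip 63.46954107284546 0.03925064373817838 [ 0.    -0.001 -1.   ]
```

play_rows(commands="0 0 -2 -0.3 0 0.1 1;0 0 -4 -0.6 0 0.3 1;0 0 -6 -0.6 0 0.3 1;0 0 -8 -0.6 0 0.3 1;0 0 -10 -0.6 0 0.3 1;0 0 -12 -0.6 0 0.2 1;0 0 -14 -0.6 0 0.2 1;0 0 -16 -0.6 0 0.2 1")

```text
time: 11.48
eef_pos: [0.4789, 0.1099, 0.1497]
orientation: [[1.0, 0.015, 0.001], [0.015, -1.0, 0.001], [0.001, -0.001, -1.0]]
contact_force: [-2.8, 5.1, -4.9]
opening: 0.039
grip_force: 61.8
```

```bash
python3 s.py
```

```text
11.48 q [-37.9  50.   41.7 109.8 -51.2  41.  -54. ] p [478.9 109.9 149.7] yaz -89.1 F [-2.8  5.1 -4.9] M [1.129 0.51  0.061] grip 61.81550145149231 0.038992560701194445 [ 0.001 -0.001 -1.   ]
```

play_rows(commands="0 0 -2 0 0.3 -0.2 1;0 0 -4 0 0.5 -0.4 1;0 0 -6 0 0.5 -0.5 1;0 0 -8 0 0.5 -0.5 1;0 0 -10 0 0.5 -0.5 1;0 0 -12 0 0.5 -0.5 1;0 0 -14 0 0.5 -0.6 1;0 0 -16 0 0.5 -0.6 1")

```text
time: 12.15
eef_pos: [0.4795, 0.1101, 0.1496]
orientation: [[0.968, -0.25, 0.001], [-0.25, -0.968, -0.001], [0.002, 0.001, -1.0]]
contact_force: [-10.8, -1.6, 11.9]
opening: 0.0396
grip_force: 254.6
```

```bash
python3 s.py
```

```text
12.15 q [-39.8  51.5  46.  109.7 -54.5  43.7 -66.1] p [479.5 110.1 149.6] yaz -104.5 F [-10.8  -1.6  11.9] M [-0.617  1.909  8.122] grip 254.6381352172466 0.03957726653540682 [ 0.002  0.001 -1.   ]
```

Torque is 8 Nm, so the nut has bottomed hard. I'll ease back in small steps to find the neutral angle at the stop.

play_rows(commands="0 0 2 0 0 0 1;0 0 4 0 0 0 1;0 0 4 0 0 0 1;0 0 4 0 0 0 1;0 0 4 0 0 0 1;0 0 4 0 0 0 1;0 0 4 0 0 0 1;0 0 4 0 0 0 1")

```text
time: 12.82
eef_pos: [0.4795, 0.1099, 0.1496]
orientation: [[0.982, -0.191, 0.002], [-0.191, -0.982, 0.0], [0.002, -0.001, -1.0]]
contact_force: [-1.0, 2.6, 7.7]
opening: 0.0392
grip_force: 163.1
```

```bash
python3 s.py
```

```text
12.82 q [-39.3  51.1  45.  109.8 -53.9  43.  -63.2] p [479.5 109.9 149.6] yaz -101.0 F [-1.   2.6  7.7] M [0.111 0.254 2.008] grip 163.1006002414506 0.039180502733420115 [ 0.002 -0.001 -1.   ]
```

play_rows(commands="0 0 1.5 0 0 0 1;0 0 1.5 0 0 0 1;0 0 1.5 0 0 0 1;0 0 1.5 0 0 0 1;0 0 1.5 0 0 0 1;0 0 1.5 0 0 0 1;0 0 1.5 0 0 0 1;0 0 1.5 0 0 0 1")

```text
time: 13.48
eef_pos: [0.4795, 0.1099, 0.1495]
orientation: [[0.986, -0.168, 0.002], [-0.168, -0.986, 0.001], [0.002, -0.001, -1.0]]
contact_force: [1.1, 4.1, 7.6]
opening: 0.039
grip_force: 154.2
```

```bash
python3 s.py
```

```text
13.48 q [-39.1  51.   44.6 109.8 -53.6  42.7 -62.1] p [479.5 109.9 149.5] yaz -99.7 F [1.1 4.1 7.6] M [0.383 0.079 0.098] grip 154.247957222251 0.03904417937423088 [ 0.002 -0.001 -1.   ]
```

The torque reaches zero at -99.7°, which is the seated angle. I'll back off 90° to -9.7°.

play_rows(commands="0 0 5 0 0 0 1;0 0 11 0 0 0.1 1;0 0 17 0 0 0.2 1;0 0 23 0 0 0.3 1;0 0 29 0 0 0.4 1;0 0 35 0 0 0.4 1;0 0 41 0 0 0.5 1;0 0 45 0 0 0.6 1", grip_force=60)

```text
time: 14.15
eef_pos: [0.4797, 0.1096, 0.1502]
orientation: [[0.813, 0.583, 0.003], [0.583, -0.813, 0.001], [0.003, 0.001, -1.0]]
contact_force: [0.8, 0.9, 3.2]
opening: 0.0393
grip_force: 153.0
```

```bash
python3 s.py
```

```text
14.15 q [-33.6  47.1  32.2 109.6 -42.2  35.5 -28.5] p [479.7 109.6 150.2] yaz -54.4 F [0.8 0.9 3.2] M [ 0.186 -0.28  -0.07 ] grip 152.98371556316852 0.03926164769332108 [ 0.003  0.001 -1.   ]
```

play_rows(commands="0 0 5 0 0 0.1 1;0 0 11 0 0 0.1 1;0 0 17 0 0 0.2 1;0 0 23 0 0 0.3 1;0 0 29 0 0 0.4 1;0 0 35 0 0 0.5 1;0 0 41 0 0 0.6 1;0 0 44.7 0 0 0.6 1")

```text
time: 14.82
eef_pos: [0.4799, 0.1095, 0.1508]
orientation: [[0.168, 0.986, 0.003], [0.986, -0.168, 0.0], [0.001, 0.003, -1.0]]
contact_force: [1.5, 1.7, 6.2]
opening: 0.0394
grip_force: 153.1
```

play_rows(commands="0 0 0 0 0 0 1;0 0 0 0 0 0 1;0 0 0 0 0 0 1;0 0 0 0 0 0 1;0 0 0 0 0 0 1;0 0 0 0 0 0 1;0 0 0 0 0 0 1;0 0 0 0 0 0 1")

```text
time: 15.48
eef_pos: [0.4799, 0.1096, 0.1508]
orientation: [[0.174, 0.985, 0.003], [0.985, -0.174, 0.0], [0.001, 0.003, -1.0]]
contact_force: [3.2, 0.8, 7.6]
opening: 0.0394
grip_force: 154.1
```

```bash
python3 s.py; python3 - <<'E'
from h import *
s=snapshot("scene")
cv2.imwrite("pics/fin.png",cv2.resize(s[110:250,170:350],None,fx=4,fy=4,interpolation=cv2.INTER_CUBIC))
E
```

```text
15.48 q [-27.5  44.5  19.9 109.4 -27.8  30.7   1.3] p [479.9 109.6 150.8] yaz -10.0 F [3.2 0.8 7.6] M [ 0.257 -0.649  0.049] grip 154.06122253698413 0.039403910929099485 [ 0.001  0.003 -1.   ]
```

View pics/fin.png

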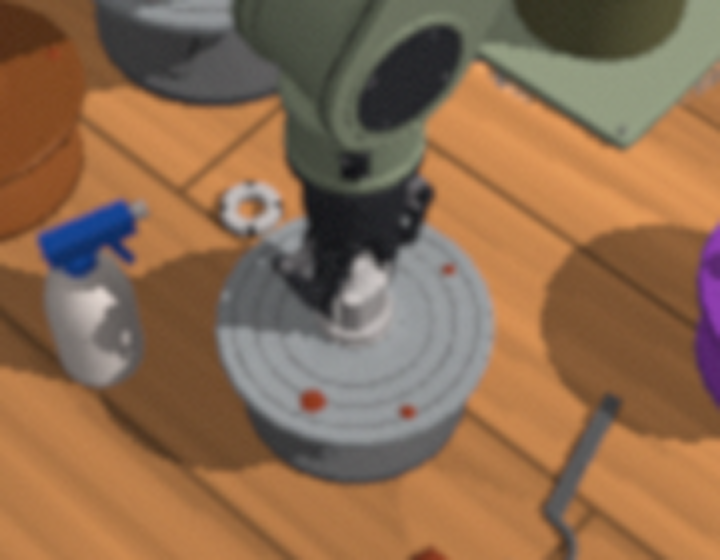

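The final view shows the gripper on the nut at about (360,300). The head's red marks are where they started, so the head didn't turn. The ring, bottle and spanner are in place.

```bash
python3 -c "
from workcell import *
print(job_done())"
```

```text
the job is handed in; nothing more can be done
None
```

The nut was screwed down until it bottomed out, backed off 90°, and is still held in both fingers; the job is handed in, though the stop peaked at about 8 N m (grip reading 255 N, about 154 N since).

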